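Dispense one carton at the toy shop till

ROBOT

A 6-joint arm with a two-finger parallel gripper is mounted at the origin on the work surface. World frame = base frame: x ahead of the robot, y to its left, z up, the work surface at z = 0. Lengths are in mm, angles in rad, forces in N, time in s.
With the tool pointing down it reaches from about 350 to 775 mm from the base axis. Payload 7.3 kg.
Tool frame: the origin (TCP) lies at the very end of the fingers, on their centre line; the grasp point (between the pads) lies 19 mm behind it; z points along the fingers, y is the line along which they close (so a half turn about z gives the same grasp; the last joint's range is limited). The gripper opens to 92 mm and grips with 3 to 60 N. Pads are 19 mm wide; open, the fingers measure 130 mm over their backs; the gripper's body (75 mm by 190 mm) begins 47 mm behind the grasp point.
Start: joints at [-1.352, 0.342, 1.524, -0, 1.275, -0.146], TCP at [187.323, -490.464, 226.741] pointing down, gripper open.
Joint ranges: [-2.53, 2.53], [-0.77, 2.02], [0.04, 2.7], [-1, 4.14], [0.28, 2.66], [-3.11, 3.11]. Speed limits (rad/s): [2.57, 2.57, 3.14, 3.14, 3.14, 3.14].

INTERFACE

Orientations are given as [roll, pitch, yaw] about the fixed x, y, z axes, in that order (R = Rz(yaw) Ry(pitch) Rx(roll)).
In Python, from plant import get_obs, optics, ticket, finder gives the robot as it stands.
- The arm moves only by the tool send_rows, never from a script. Its arguments are lists of equal length, an entry for each row: "offset": the shift along the tool's x, y, z scaled (see below), a list of three; "delta_rot": the turn, a rotation vector about the tool's x, y, z scaled (see below), a list of three. In form: {"offset": [[dx, dy, dz], ...], "delta_rot": [[rx, ry, rz], ...]}. A call has 1 to 8 rows; each row is the pose to reach, as a shift and turn from the pose commanded when the call began, along the tool's axes at that moment, turning the shorter way round; what a row does not reach only later rows make up. The controller multiplies each number of a shift by 120 mm and each number of a turn by 360 degrees. A row lasts 1/8 s, in which the tool goes at most 62.5 mm and 10.7 degrees, less where a joint would pass 70% of its speed; a pose out of reach is approached as far as the arm can. A call with a number of a shift or a turn outside -1 to 1 is refused whole. A call with a gripper value outside its range is refused whole. "grip" is the opening, from 0 (shut) to 1 (fully open), set as the call begins (left out, the last holds). The fingers move at their own pace and stop on an object; the grip force is fixed at half the most. Time passes only in rows, so rows that repeat a pose let the fingers close. It gives the time, the measured TCP pose, the force, the opening and the grip force at its end, in the units of the state.
- get_obs(): the state, without advancing time (a new reading comes with each control period).
- optics.capture(name): name is "scene" or "top" or "wrist"; returns the picture (384x512x3 uint8, red, green, blue); there is no depth.
- optics.get_calibration(name): a dict with "fx", "fy", "cx", "cy" (pixels), "world_from_camera" (4x4, takes a point from camera to world coordinates). Camera axes: x right, y down, z forward; pixel columns grow to the right and rows downward; lengths in mm; the calibration is good to about 2 mm. A picture is of the moment at which its call begins: read the wrist's pose just before it. get_calibration takes no time and is no camera call; for the wrist camera it gives the pose at the moment of the call.
- ticket.close_job(): hands the job in; it is judged then, once.
Trained networks look in the newest picture that a camera, given by its name, has taken for a name from the list of things; names that differ only in an ending like _2 or _b are one class to them, and where a whole thing is asked for, a point or a joint stands for the part that bears it (a point fixed in the world has none). Each returns a list of dicts, best first, with "confidence" (0 to 1); they miss things now and then, are a little off and sometimes report something else, mostly with a low value. They report only what shows in the picture. A call takes as long as a camera call.
- finder.boxes_of(target, camera): "box" ([left, top, right, bottom] in pixels, round what is visible of it).
- finder.silhouettes(target, camera): "region" (384x512 bool, what is visible of it) and "box" ([left, top, right, bottom] in pixels, round what is visible of it).
- finder.pinpoint(target, camera): "uv" ([column, row] in pixels: a listed point, or the origin of a listed thing).
The state is a dict: "time": time; "joint_positions": joint angles; "dq": joint speeds; "tau": joint torques, N m; "tool_pos": TCP position; "tcp_rot": TCP orientation; "contact_force": force on the tool from outside, world axes, zero at the start; "moment": the same for the moment, N m; "grip_width": finger opening in mm; "finger_force": force on a finger pad.
Only numpy, scipy, OpenCV 4.12 (cv2) and the standard library are available. Lean on these libraries where they do the work, as an engineer would, in place of code of your own. Each camera call takes 0.05 s, during which the arm holds its last target. There are 200 camera calls.

TASK

Serve one small carton from the counter dispenser: raise its shutter fully, swing the advance lever all the way to its stop just once, and let it go back to rest, so that the lowest carton comes out onto the ledge. Then lower the shutter until it is fully shut, leaving the carton lying on the ledge, the other cartons in the magazine and the things round about undisturbed.

Things in the scene. Friction and masses are not known exactly. Their poses are not given: they have to be found in the camera images.
- dispenser: Grey and white counter dispenser, screwed down, 295 x 110 mm. Origin on the counter under the inner face of its exit slot; -x points out of the exit, +z up, centred on y. Grey base 20 mm high (the deck cartons slide on), x=-105 to 190 mm. White housing x=59 to 190 mm, top 60 mm high, full width: the lever turns on it. Two shutter guide posts at x=0, y=+-50 mm, 150 mm high.
- ledge (a point): Middle of the open ledge in front of the exit, on the deck 20 mm above the counter, at x=-55 mm in the dispenser's frame. The ledge runs from the shutter (x=-10 mm) to a lip 8 mm high at x=-99 mm.
- magazine (a point): Centre of the mouth of the open-topped magazine (clear sides) with the stack of three cartons: 110 mm above the counter, at x=32 mm; inside x=6 to 59 mm, 74 mm wide. Its front wall leaves a slot 30 mm high over the deck. A pusher geared to the lever (67 mm per rad) drives the lowest carton out there, at the full swing about 10 mm past the shutter. Each swing and return feeds one carton.
- shutter (a joint): Height of the aluminium shutter over the slot in m: 0 shut (on the deck), 0.050 fully raised (stop). It may start up to 8 mm open. Slides straight up, weighs 150 g and stays where it is left: friction 4 N.
- shutter_grip (a point): Centre of the shutter's black handle bar: 12 x 12 mm section, 90 mm long along the dispenser's y, at x=-52 mm, 95 mm above the counter when shut; moves with the shutter. 36 mm gap between bar and shutter plate; a stub at each end carries it, 70 mm clear between stubs. Plate 90 wide, 90 high, 7 mm thick, its top 110 mm above the counter when shut. Nothing stands above the bar.
- advance_lever (a joint): Swing of the lever in rad: 0 at rest, 1.2 at its stop. Turns about the vertical axis through lever_pivot, clockwise seen from above as it grows. A spring returns it: about 1.6 N at the knob at rest, 4.7 N at the stop, and a little for the cartons.
- lever_pivot (a point): Lever's axis on the top of the housing, 60 mm above the counter; fixed at x=125, y=0 mm in the dispenser's frame.
- lever_knob (a point): On the axis of the lever's upright round black knob, 7 mm below its top: 18 mm diameter, 67 to 115 mm above the counter, 95 mm from the pivot at the end of a flat arm (14 mm wide, top 74 mm above the counter). In the dispenser's frame it stands at x=179, y=-78 mm at rest and x=71, y=-78 mm at the stop. Moves with the lever.
- carton_low: Lowest carton of the stack: cardboard, 45 (x, the way it slides) x 70 (y) x 26 mm high, about 80 g; origin at the centre of its underside. At the start on the deck in the magazine, at x=32 mm in the dispenser's frame. All three cartons are alike.
- carton_mid: Second carton of the stack, same size, lying on the lowest; origin at the centre of its underside.
- carton_top: Top carton of the stack, same size; origin at the centre of its underside.
- juice: Bystander: amber drink bottle, 60 mm diameter, 150 mm high, beside the magazine on the dispenser's +y side; origin under its centre.
- pen_cup: Bystander: white cup 72 mm diameter, 85 mm high, with pens up to 130 mm high, on the dispenser's +y side; origin under its centre.
- toy_car: Bystander: wooden toy car 85 x 60 x 54 mm, in front of the ledge; origin under its centre.

How it is judged:
By the outcome, as a careful person would: the job done as asked, in the order asked, and still so for the second after the job is handed in, with the robot touching nothing.
It also fails if it takes over 72 s, if anything falls off the work surface, if the arm or the gripper's body presses on something with over 40 N, if the wrist force passes 120 N, or if a joint passes its speed limit or range.

## Working session

There is one attempt and no reset: what is moved stays moved. The work goes in short steps, Python scripts to look and compute and a tool call to move; the robot and the scene stay as the last step left them, time stands still between calls to the robot, and variables do not carry over. Pictures are saved under pics/ and viewed, at most 10 in all, crops included, and the job is handed in when it is done.

Besides the shell and the picture viewer there is one more tool, called by a JSON object that holds its "name" and its "arguments". send_rows: Moves the arm, as the interface text tells. Its arguments: {"type":"object","properties":{"offset":{"type":"array"},"delta_rot":{"type":"array"},"grip":{"type":"number"}},"required":["offset","delta_rot"]}

```bash
mkdir -p pics; ls; cat > h.py <<'E'
import numpy as np, cv2
from plant import get_obs, optics, ticket, finder
from scipy.spatial.transform import Rotation as R
def snap(c,f=None):
    im=optics.capture(c)
    if f: cv2.imwrite('pics/'+f,im[:,:,::-1])
    return im
def ray(c,uv):
    k=optics.get_calibration(c);T=np.array(k['world_from_camera'])
    d=T[:3,:3]@np.array([(uv[0]-k['cx'])/k['fx'],(uv[1]-k['cy'])/k['fy'],1]);return T[:3,3],d/np.linalg.norm(d)
def tri(rs):
    A=sum(np.eye(3)-np.outer(d,d) for o,d in rs);b=sum((np.eye(3)-np.outer(d,d))@o for o,d in rs)
    p=np.linalg.solve(A,b);return p,[float(np.linalg.norm((np.eye(3)-np.outer(d,d))@(p-o))) for o,d in rs]
def proj(c,p):
    k=optics.get_calibration(c);T=np.linalg.inv(np.array(k['world_from_camera']));q=T[:3,:3]@p+T[:3,3]
    return np.array([k['fx']*q[0]/q[2]+k['cx'],k['fy']*q[1]/q[2]+k['cy']])
E
python3 - <<'E'
from h import *
np.set_printoptions(precision=1,suppress=True)
a=snap('scene','s0.png');b=snap('top','t0.png')
for n in ['dispenser','ledge','magazine','shutter_grip','lever_pivot','lever_knob','juice','pen_cup','toy_car','carton_top']:
    r={}
    for c in ['scene','top']:
        f=finder.pinpoint(n,c)[:1]
        if f: r[c]=(np.array(f[0]['uv']),f[0]['confidence'])
    print(n,r, tri([ray(c,r[c][0]) for c in r]) if len(r)==2 else '')
print(get_obs())
E
```

```text
pics
dispenser {'scene': (array([243.5, 186.5]), 0.79), 'top': (array([257. , 216.1]), 0.97)} (array([567.4, 113.5,  -3.2]), [2.011280969266528, 2.0112809692665197])
ledge {'scene': (array([258.4, 170.7]), 0.62), 'top': (array([237.5, 218.1]), 0.82)} (array([563.3, 165.5,  19.1]), [4.497678439982378, 4.497678439982257])
magazine {'scene': (array([231.4, 168.2]), 0.67), 'top': (array([276.5, 208.9]), 0.85)} (array([579.3,  68.7, 124.3]), [2.4493824755474454, 2.4493824755474343])
shutter_grip {'scene': (array([257.9, 154.9]), 0.65), 'top': (array([235.1, 214.5]), 0.81)} (array([567.4, 164.2,  90.5]), [0.6127668491545106, 0.6127668491545282])
lever_pivot {'scene': (array([202.2, 201.2]), 0.6), 'top': (array([309.4, 212.7]), 0.84)} (array([572. , -17.1,  55.5]), [0.651504213808002, 0.6515042138081305])
lever_knob {'scene': (array([164.2, 177.2]), 0.6), 'top': (array([334. , 247.6]), 0.91)} (array([489.2, -64.6, 108.4]), [1.4171876168014286, 1.4171876168014153])
juice {'scene': (array([254.2, 232.3]), 0.65), 'top': (array([278.5, 167.4]), 0.82)} (array([694.2,  51.7,  -8.3]), [2.432306106647128, 2.4323061066470237])
pen_cup {'scene': (array([224.5, 251.6]), 0.93), 'top': (array([315.1, 165.3]), 0.64)} (array([696.6, -42.9,   8.2]), [1.9591032749360575, 1.9591032749361124])
toy_car {'top': (array([165.8, 204.8]), 0.6)} 
carton_top {'scene': (array([233. , 179.2]), 0.76), 'top': (array([273.3, 212. ]), 0.66)} (array([574.9,  74.2,  70.8]), [2.7724650856199626, 2.7724650856200856])
{'time': 1.1, 'joint_positions': array([-1.4,  0.3,  1.5, -0. ,  1.3, -0.1]), 'dq': array([-0., -0.,  0.,  0., -0.,  0.]), 'tau': array([ -0. , -43.1, -24.4,   0.1,   0. ,  -0. ]), 'tool_pos': array([ 187.3, -490.5,  226.8]), 'tcp_rot': array([3.1, 0. , 0.4]), 'contact_force': array([-0.3,  0. , -0.8]), 'moment': array([-0. ,  0. ,  0.1]), 'finger_force': 0.0, 'grip_width': 91.84430957279226}
```

View images.

View pics/t0.png

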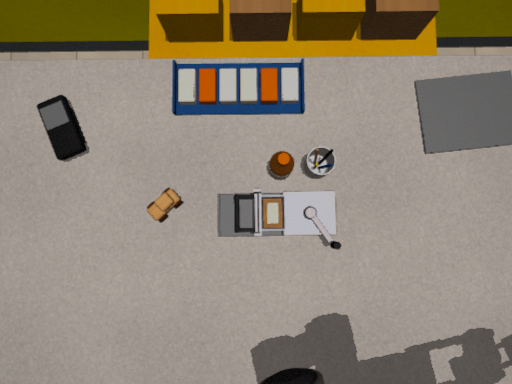

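View pics/s0.png

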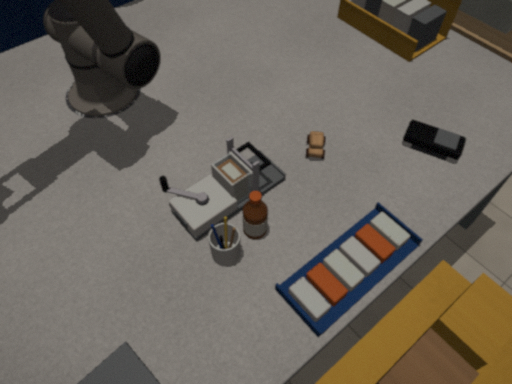

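```bash
cat > fit.py <<'E'
from h import *
from scipy.optimize import least_squares
np.set_printoptions(precision=2,suppress=True)
P={'dispenser':(0,0,0),'ledge':(-55,0,20),'magazine':(32,0,110),'lever_pivot':(125,0,60),'lever_knob':(179,-78,108),'shutter_grip':(-52,0,95)}
def fit(obs,drop=()):
    # obs: list of (name, project fn, uv)
    def f(v):
        Rz=R.from_euler('z',v[2]).as_matrix()
        return np.concatenate([pj(Rz@(np.array(P[n])+[0,0,v[3]*(n=='shutter_grip')])+[v[0],v[1],0])-uv for n,pj,uv in obs])
    s=least_squares(f,[568,113,-1.55,0],loss='soft_l1');return s.x,f(s.x).reshape(-1,2)
E
python3 - <<'E'
from fit import *
obs=[]
snap('scene');snap('top')
for n in P:
    for c in ['scene','top']:
        g=finder.pinpoint(n,c)[:1]
        if g: obs.append((n,(lambda p,c=c:proj(c,p)),np.array(g[0]['uv'])))
x,r=fit(obs);print(x)
for o,e in zip(obs,r):print(o[0],e)
print(R.from_euler('xyz',get_obs()['tcp_rot']).as_matrix(),get_obs()['tcp_rot'])
T=np.array(optics.get_calibration('wrist')['world_from_camera']);print(T)
print([ [b['box'],b['confidence']] for b in finder.boxes_of('toy_car','top')[:1]])
E
```

```text
[570.81 109.8   -1.56   6.46]
dispenser [ 0.76 -0.12]
dispenser [-0.72 -0.52]
ledge [-3.23 -1.01]
ledge [-0.19 -1.86]
magazine [ 1.18 -2.09]
magazine [-0.14  2.83]
lever_pivot [-0.4   0.74]
lever_pivot [ 1.54 -1.44]
lever_knob [-2.42 -0.14]
lever_knob [0.17 0.2 ]
shutter_grip [-1.43  0.13]
shutter_grip [-2.78 -1.05]
[[ 0.93  0.36  0.  ]
 [ 0.36 -0.93 -0.  ]
 [-0.    0.   -1.  ]] [3.14 0.   0.36]
[[   0.36   -0.91   -0.23  249.45]
 [  -0.93   -0.35   -0.09 -468.76]
 [  -0.      0.25   -0.97  384.38]
 [   0.      0.      0.      1.  ]]
[[[145.1, 189.5, 183.5, 223.5], 0.86]]
```

Top view: the dispenser spans (219–336, 190–236), with the shutter at column ~257 and the knob at (336,245). The car is at (164,204), with the bottle and cup behind at (282,163) and (320,160). The scene view agrees. Next I'll move over the dispenser for a wrist-camera measurement.

{"name": "send_rows", "arguments": {"offset": [[0.4,-0.2,-0.5],[0.8,-0.6,-0.8],[1,-1,-0.8],[1,-1,-0.8]], "delta_rot": [[0,0,0.028],[0,0,0.056],[0,0,0.056],[0,0,0.056]]}}

```text
time: 2.35
tool_pos: [257.3, -333.2, 324.1]
tcp_rot: [3.14, -0.001, 0.015]
contact_force: [1.2, -0.6, 0.5]
grip_width: 92.1
finger_force: 0.0
```

```bash
python3 - <<'E'
from fit import *
o=get_obs();print(o['tool_pos'],o['tcp_rot'],o['joint_positions'],o['time']);k=optics.get_calibration('wrist');print(k['fx'],k['cx'],k['cy'])
E
```

```text
[ 257.27 -333.2   324.09] [ 3.14 -0.    0.02] [-1.1   0.08  1.59  0.    1.47  0.46] 2.35
315.50861766032153 256.40341749612014 195.30252495517388
```

{"name": "send_rows", "arguments": {"offset": [[0.4,-0.4,0],[0.8,-0.8,0],[1,-1,0]], "delta_rot": [[0,0,0],[0,0,0],[0,0,0]]}}

```text
time: 2.72
tool_pos: [376.3, -212.8, 322.5]
tcp_rot: [3.141, -0.0, 0.013]
contact_force: [0.1, -1.3, 0.7]
grip_width: 91.9
finger_force: 0.0
```

{"name": "send_rows", "arguments": {"offset": [[0.4,-0.4,0],[0.8,-0.8,0],[1,-1,0]], "delta_rot": [[0,0,0],[0,0,0],[0,0,0]]}}

```text
time: 3.1
tool_pos: [495.1, -90.9, 322.1]
tcp_rot: [3.142, 0.0, 0.014]
contact_force: [0.3, -1.8, 0.4]
grip_width: 91.8
finger_force: 0.0
```

{"name": "send_rows", "arguments": {"offset": [[0.4,-0.5,0],[0.7,-0.9,0],[0.7,-1,0],[0.7,-1,0],[0.7,-1,0]], "delta_rot": [[0,0,0],[0,0,0],[0,0,0],[0,0,0],[0,0,0]]}}

```text
time: 3.72
tool_pos: [575.8, 27.6, 322.3]
tcp_rot: [3.141, 0.001, 0.012]
contact_force: [-0.5, 0.4, 0.6]
grip_width: 91.8
finger_force: 0.0
```

```bash
cat >> fit.py <<'E'
import pickle,os
def pjmat(c):
    k=optics.get_calibration(c);T=np.linalg.inv(np.array(k['world_from_camera']))
    def f(p):
        q=T[:3,:3]@p+T[:3,3];return np.array([k['fx']*q[0]/q[2]+k['cx'],k['fy']*q[1]/q[2]+k['cy']])
    return f
def look(tag,f=None):
    im=snap('wrist',f);pj=pjmat('wrist');out=[]
    for n in P:
        g=finder.pinpoint(n,'wrist')[:1]
        if g: out.append((n,pj,np.array(g[0]['uv']),ray('wrist',g[0]['uv'])));print(tag,n,g[0]['uv'],g[0]['confidence'])
    pickle.dump([(a,c,d) for a,b,c,d in out],open(tag+'.pkl','wb'))
    return out
E
python3 - <<'E'
from fit import *
print(get_obs()['tool_pos'],get_obs()['tcp_rot'])
o=look('w1','w1.png');x,r=fit([a[:3] for a in o]);print(x);print(r)
E
```

```text
[575.82  27.62 322.35] [3.14 0.   0.01]
w1 dispenser [203.0, 160.5] 0.75
w1 ledge [168.9, 161.2] 0.87
w1 lever_pivot [290.7, 167.7] 0.6
w1 lever_knob [331.9, 235.7] 0.76
w1 shutter_grip [149.6, 170.6] 0.7
[574.93 105.54  -1.58   0.87]
[[ 1.15 -0.31]
 [-4.5   0.28]
 [-0.68  0.13]
 [ 2.34  0.37]
 [-0.18 -0.36]]
```

View pics/w1.png

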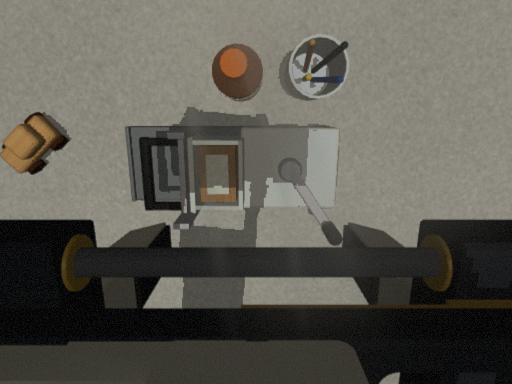

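Wrist view: base from (129,125) to (338,206), handle bar at column ~148 (rows 137–210), knob around (333,234). I'll take a second place for triangulation.

{"name": "send_rows", "arguments": {"offset": [[-0.1,-0.5,0.2],[-0.1,-1,0.4],[-0.1,-1,0.4],[-0.1,-1,0.4]], "delta_rot": [[0,0,0],[0,0,0],[0,0,0],[0,0,0]], "grip": 0.31}}

```text
time: 4.58
tool_pos: [562.5, 148.3, 274.9]
tcp_rot: [3.141, -0.0, 0.014]
contact_force: [0.2, -0.4, 0.5]
grip_width: 56.8
finger_force: 0.0
```

```bash
python3 - <<'E'
from fit import *
print(get_obs()['tool_pos'],get_obs()['tcp_rot'])
o=look('w2','w2.png');x,r=fit([a[:3] for a in o]);print(x);print(r)
im=cv2.imread('pics/w2.png');cv2.imwrite('pics/w2c.png',cv2.resize(im[60:260,90:357],None,fx=3,fy=3,interpolation=cv2.INTER_CUBIC))
im=cv2.imread('pics/w1.png');cv2.imwrite('pics/w1c.png',cv2.resize(im[105:255,115:355],None,fx=3,fy=3,interpolation=cv2.INTER_CUBIC))
E
```

```text
[562.49 148.33 274.86] [ 3.14 -0.    0.01]
w2 dispenser [287.2, 157.5] 0.7
w2 ledge [105.9, 135.1] 0.34
w2 shutter_grip [245.9, 172.6] 0.88
[575.07 107.41  -2.12 187.59]
[[ -2.55  -0.78]
 [144.58   0.69]
 [ -0.05  -0.01]]
```

View pics/w2c.png

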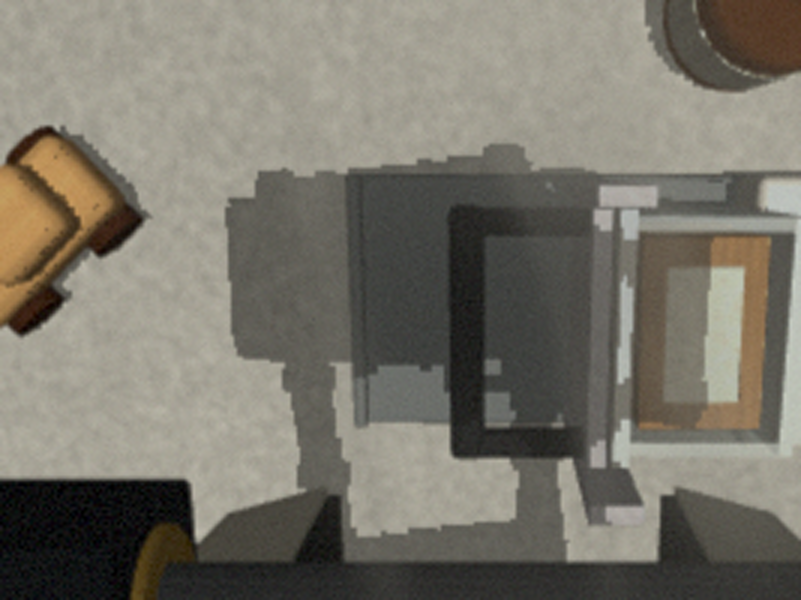

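View pics/w1c.png

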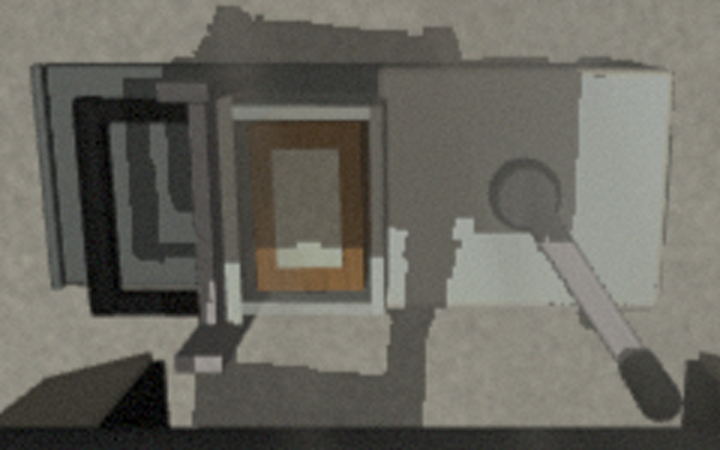

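Crops: in w2 the bar's corners are at full-picture pixels (240,129), (241,212), (252,138) and (252,203). In w1 the housing's right corners are at (339,128) and (334,207), and the knob top is near (335,238). I'll fit the dispenser pose to these.

```bash
cat > fit2.py <<'E'
from h import *
from scipy.optimize import least_squares
np.set_printoptions(precision=2,suppress=True)
# wrist camera pose relative to TCP from the current state
def T_of(p,r):
    T=np.eye(4);T[:3,:3]=R.from_euler('xyz',r).as_matrix();T[:3,3]=p;return T
o=get_obs();k=optics.get_calibration('wrist')
X=np.linalg.inv(T_of(o['tool_pos'],o['tcp_rot']))@np.array(k['world_from_camera'])
W={'w1':T_of([575.82,27.62,322.35],[3.141,.001,.012])@X,'w2':T_of([562.49,148.33,274.86],[3.141,0,.014])@X}
def pj(T,p):
    q=np.linalg.inv(T)@np.append(p,1);return np.array([k['fx']*q[0]/q[2]+k['cx'],k['fy']*q[1]/q[2]+k['cy']])
def ry(T,uv):
    d=T[:3,:3]@np.array([(uv[0]-k['cx'])/k['fx'],(uv[1]-k['cy'])/k['fy'],1]);return T[:3,3],d/np.linalg.norm(d)
O=[('w2',(-58,45,101),(240,128.7),1),('w2',(-58,-45,101),(241,212.3),1),('w2',(-46,35,101),(251.7,138.3),1),('w2',(-46,-35,101),(251.7,202.7),1),
('w2',(0,-50,150),(294,231),0),('w2',(0,50,150),(299.3,125.3),0),('w2',(-105,55,28),(206,118.3),0),('w2',(-105,-55,28),(208.3,202.3),0),
('w1',(-58,45,101),(140,137.7),1),('w1',(-58,-45,101),(145.7,210),1),('w1',(190,55,60),(339,128.3),0),('w1',(190,-55,60),(333.7,207.3),0),
('w1',(179,-78,115),(335,238.3),0),('w1',(-105,55,28),(126,126.7),0),('w1',(-105,-55,28),(133.3,201),0)]
def w(v,p,h): return R.from_euler('z',v[2]).apply(np.array(p)+[0,0,h*v[3]])+[v[0],v[1],0]
E
python3 - <<'E'
from fit2 import *
f=lambda v:np.concatenate([pj(W[c],w(v,p,h))-uv for c,p,uv,h in O])
s=least_squares(f,[572,108,-1.56,0],loss='soft_l1');print(s.x)
for o_,e in zip(O,f(s.x).reshape(-1,2)):print(o_[:2],e)
for a,b in((0,8),(1,9),(6,13),(7,14)):print(O[a][1],tri([ry(W['w2'],O[a][2]),ry(W['w1'],O[b][2])]),w(s.x,O[a][1],O[a][3]))
for n in [(-52,0,95),(179,-78,108),(71,-78,108),(0,-50,150)]:print(n,w(s.x,n,0))
E
```

```text
[571.33 106.39  -1.56  -0.53]
('w2', (-58, 45, 101)) [-0.49 -0.23]
('w2', (-58, -45, 101)) [-0.67 -0.29]
('w2', (-46, 35, 101)) [-0.53  0.05]
('w2', (-46, -35, 101)) [-0.48  0.59]
('w2', (0, -50, 150)) [4.72 1.65]
('w2', (0, 50, 150)) [ 3.55 -0.19]
('w2', (-105, 55, 28)) [-1.3  -0.48]
('w2', (-105, -55, 28)) [-0.54  0.64]
('w1', (-58, 45, 101)) [-0.34 -0.76]
('w1', (-58, -45, 101)) [ 0.4  -0.32]
('w1', (190, 55, 60)) [ 1.61 -1.01]
('w1', (190, -55, 60)) [1.6  1.02]
('w1', (179, -78, 115)) [1.02 0.57]
('w1', (-105, 55, 28)) [-2.   -0.52]
('w1', (-105, -55, 28)) [-1.74  0.93]
(-58, 45, 101) (array([615.18, 164.3 , 101.19]), [0.3206700365549596, 0.3206700365551192]) [615.69 164.87 100.47]
(-58, -45, 101) (array([526.57, 162.97, 104.49]), [0.055771465353927546, 0.05577146535404805]) [525.7  163.89 100.47]
(-105, 55, 28) (array([624.45, 211.06,  23.54]), [0.12408091081048479, 0.1240809108104429]) [625.18 211.98  28.  ]
(-105, -55, 28) (array([514.19, 211.24,  20.21]), [0.27731820945850294, 0.27731820945857444]) [515.19 210.78  28.  ]
(-52, 0, 95) [570.76 158.38  95.  ]
(179, -78, 108) [495.28 -73.45 108.  ]
(71, -78, 108) [494.1   34.54 108.  ]
(0, -50, 150) [521.33 105.84 150.  ]
```

{"name": "send_rows", "arguments": {"offset": [[0.07,-0.085,0.4],[0.07,-0.085,0.8],[0.07,-0.085,1],[0.07,-0.085,1],[0.07,-0.085,1]], "delta_rot": [[0,0,0.0005],[0,0,0.0005],[0,0,0.0005],[0,0,0.0005],[0,0,0.0005]], "grip": 0.31}}

```text
time: 5.55
tool_pos: [571.6, 158.6, 156.1]
tcp_rot: [-3.141, -0.002, 0.009]
contact_force: [-0.0, 0.1, 0.6]
grip_width: 28.5
finger_force: 0.0
```

```bash
python3 - <<'E'
from h import *
o=get_obs();print(o['tool_pos'],o['tcp_rot'],o['grip_width'])
im=snap('wrist','w3.png')
for n in ['shutter_grip','dispenser']:
    print(n,[ (g['uv'],g['confidence']) for g in finder.pinpoint(n,'wrist')[:1]])
print(proj('wrist',np.array([570.8,158.4,95])))
E
```

```text
[571.57533621 158.62349548 156.14436082] [-3.14137729e+00 -2.38851745e-03  9.38548167e-03] 28.52577602812749
shutter_grip [([254.3, 211.8], 0.7)]
dispenser [([304.3, 182.0], 0.68)]
[254.80879228 211.16060087]
```

View pics/w3.png

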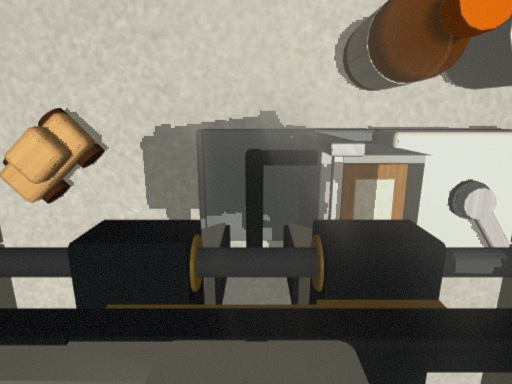

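The bar (column ~254) sits between the fingers (columns 216 and 303), matching the prediction. Descending now.

{"name": "send_rows", "arguments": {"offset": [[0,0,0.2],[0,0,0.4],[0,0,0.59],[0,0,0.59],[0,0,0.59]], "delta_rot": [[0,0,0],[0,0,0],[0,0,0],[0,0,0],[0,0,0]]}}

```text
time: 6.32
tool_pos: [571.5, 158.9, 85.3]
tcp_rot: [-3.141, -0.002, 0.01]
contact_force: [-0.4, -0.4, -0.0]
grip_width: 28.4
finger_force: 0.0
```

{"name": "send_rows", "arguments": {"offset": [[0,0,0],[0,0,0],[0,0,0],[0,0,0],[0,0,0]], "delta_rot": [[0,0,0],[0,0,0],[0,0,0],[0,0,0],[0,0,0]], "grip": 0.0}}

```text
time: 6.95
tool_pos: [571.2, 160.3, 84.8]
tcp_rot: [-3.139, -0.002, 0.01]
contact_force: [-0.0, 5.6, 1.6]
grip_width: 11.5
finger_force: 30.0
```

{"name": "send_rows", "arguments": {"offset": [[0,-0.014,-0.06],[0,-0.014,-0.15],[0,-0.014,-0.24],[0,-0.014,-0.33],[0,-0.014,-0.38],[0,-0.014,-0.38]], "delta_rot": [[0,0,0],[0,0,0],[0,0,0],[0,0,0],[0,0,0],[0,0,0]]}}

```text
time: 7.7
tool_pos: [570.9, 160.3, 128.9]
tcp_rot: [3.141, -0.0, 0.01]
contact_force: [8.2, 0.9, -12.0]
grip_width: 11.6
finger_force: 30.0
```

{"name": "send_rows", "arguments": {"offset": [[0,0,-0.02],[0,0,-0.035],[0,0,-0.04],[0,0,-0.04]], "delta_rot": [[0,0,0],[0,0,0],[0,0,0],[0,0,0]]}}

```text
time: 8.2
tool_pos: [570.4, 160.2, 129.5]
tcp_rot: [3.141, 0.004, 0.009]
contact_force: [16.2, 1.9, -36.6]
grip_width: 11.4
finger_force: 30.0
```

{"name": "send_rows", "arguments": {"offset": [[0,0,0.02],[0,0,0.03],[0,0,0.03]], "delta_rot": [[0,0,0],[0,0,0],[0,0,0]]}}

```text
time: 8.57
tool_pos: [570.6, 160.2, 129.3]
tcp_rot: [3.141, 0.001, 0.01]
contact_force: [8.8, 0.2, -15.2]
grip_width: 11.8
finger_force: 30.0
```

```bash
python3 - <<'E'
from h import *
o=get_obs();print(o['tool_pos'],o['tcp_rot'],o['contact_force'])
im=snap('scene','s1.png');cv2.imwrite('pics/s1c.png',cv2.resize(im[100:260,140:320,::-1],None,fx=3.7,fy=3.7,interpolation=cv2.INTER_CUBIC))
E
```

```text
[570.56733763 160.24747015 129.27067549] [3.14125990e+00 1.19386879e-03 9.61377182e-03] [  8.78770769   0.1574906  -15.16841652]
```

View pics/s1c.png

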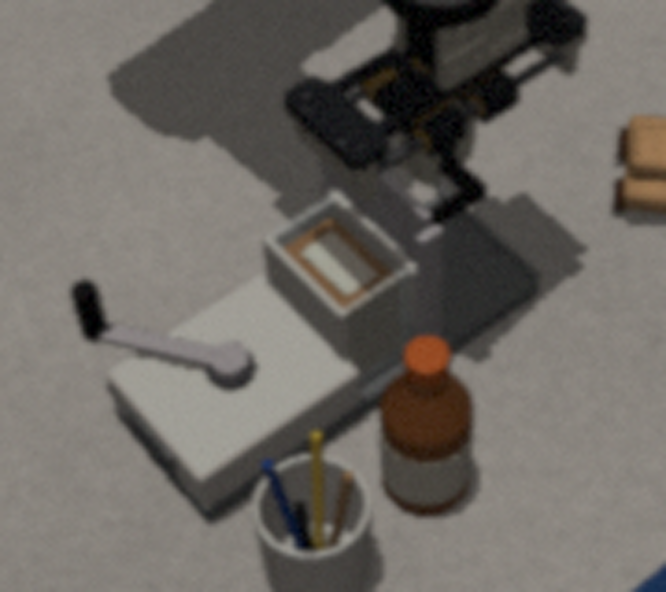

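The shutter is against its stop (about 5 mm open at the start, +44.5 mm), and everything else is undisturbed. Releasing and going to the lever.

{"name": "send_rows", "arguments": {"offset": [[0,0,0.008],[0,0,0.008],[0,0,0.008],[0,0,0.008]], "delta_rot": [[0,0,0],[0,0,0],[0,0,0],[0,0,0]], "grip": 0.31}}

```text
time: 9.12
tool_pos: [570.6, 160.5, 130.2]
tcp_rot: [3.142, -0.0, 0.01]
contact_force: [0.1, 0.4, 0.1]
grip_width: 28.6
finger_force: 0.0
```

{"name": "send_rows", "arguments": {"offset": [[0,0,-0.2],[0,0,-0.5],[0,0,-0.8],[0,0,-0.8]], "delta_rot": [[0,0,0],[0,0,0],[0,0,0],[0,0,0]]}}

```text
time: 9.62
tool_pos: [572.0, 160.7, 229.2]
tcp_rot: [-3.141, -0.007, 0.01]
contact_force: [-0.3, -0.0, -0.6]
grip_width: 28.8
finger_force: 0.0
```

{"name": "send_rows", "arguments": {"offset": [[-0.2,0.3,0],[-0.4,0.6,0],[-0.6,0.9,0],[-0.7,1,0],[-0.7,1,0]], "delta_rot": [[0,0,-0.025],[0,0,-0.05],[0,0,-0.08],[0,0,-0.105],[0,0,-0.125]], "grip": 0.0}}

```text
time: 10.25
tool_pos: [486.5, 38.7, 225.1]
tcp_rot: [-3.14, 0.001, 0.798]
contact_force: [-0.2, 0.7, -0.3]
grip_width: 0.3
finger_force: 0.0
```

```bash
python3 - <<'E'
from h import *
np.set_printoptions(precision=2,suppress=True)
o=get_obs();print(o['time'],o['tool_pos'],o['tcp_rot'],o['contact_force'],o['joint_positions'])
# target pose in front of knob, yaw pi/2+.011: shift in current tool axes
d=np.array([488,-107,206])-o['tool_pos'];Rt=R.from_euler('xyz',o['tcp_rot'])
print(Rt.inv().apply(d)/120,(Rt.inv()*R.from_euler('xyz',[np.pi,0,np.pi/2+.011])).as_rotvec()/2/np.pi)
E
```

```text
10.25 [486.46  38.66 225.06] [-3.14  0.    0.8 ] [-0.21  0.67 -0.33] [-0.08  0.28  1.62 -0.    1.24  0.7 ]
[-0.86  0.86  0.16] [-0.    0.   -0.12]
```

{"name": "send_rows", "arguments": {"offset": [[-0.3,0.3,0],[-0.6,0.6,0.1],[-0.86,0.86,0.16],[-0.86,0.86,0.16],[-0.86,0.86,0.16]], "delta_rot": [[0,0,-0.027],[0,0,-0.054],[0,0,-0.08],[0,0,-0.106],[0,0,-0.125]]}}

```text
time: 10.88
tool_pos: [488.5, -106.9, 205.4]
tcp_rot: [-3.14, -0.001, 1.583]
contact_force: [0.1, -0.1, -1.2]
grip_width: 0.4
finger_force: 0.0
```

```bash
python3 - <<'E'
from fit import *
np.set_printoptions(precision=2,suppress=True)
o=get_obs();print(o['time'],o['tool_pos'],o['tcp_rot'])
im=snap('wrist','w4.png')
for n in ['lever_knob','lever_pivot','magazine']:
    g=finder.pinpoint(n,'wrist')[:1]
    if g:
        O,d=ray('wrist',g[0]['uv']);z=P[n][2];print(n,g[0]['uv'],g[0]['confidence'],O+d*(z-O[2])/d[2])
E
```

```text
10.875 [ 488.48 -106.86  205.39] [-3.14 -0.    1.58]
lever_knob [263.6, 152.6] 0.74 [494.76 -71.23 108.  ]
lever_pivot [349.9, 87.3] 0.83 [574.04 -16.46  60.  ]
```

View pics/w4.png

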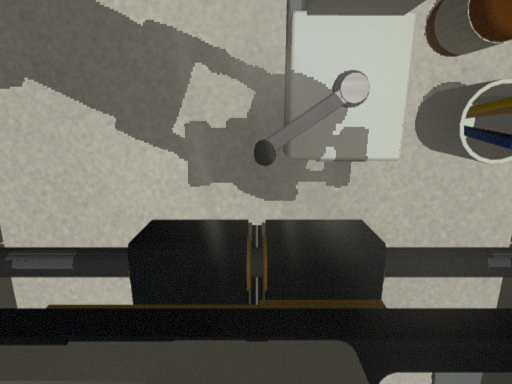

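Knob at (264,152) gives world (495,−71), which agrees with the fit. I'll descend behind it and push it along +y.

{"name": "send_rows", "arguments": {"offset": [[0,0,0.3],[0,0,0.6],[0,0,0.85],[0,0,0.975],[0,0,0.975]], "delta_rot": [[0,0,0],[0,0,0],[0,0,0],[0,0,0],[0,0,0]]}}

```text
time: 11.7
tool_pos: [488.9, -106.1, 89.0]
tcp_rot: [-3.14, -0.001, 1.58]
contact_force: [0.5, 0.9, -0.4]
grip_width: 0.3
finger_force: 0.0
```

{"name": "send_rows", "arguments": {"offset": [[0.06,0,0],[0.13,0,0],[0.22,0,0],[0.31,0,0],[0.4,0,0],[0.49,0,0],[0.58,0,0],[0.58,0,0]], "delta_rot": [[0,0,0],[0,0,0],[0,0,0],[0,0,0],[0,0,0],[0,0,0],[0,0,0],[0,0,0]]}}

```text
time: 12.7
tool_pos: [488.1, -36.2, 89.9]
tcp_rot: [-3.141, 0.001, 1.582]
contact_force: [-1.2, -3.6, -0.4]
grip_width: 0.4
finger_force: 1.7
```

{"name": "send_rows", "arguments": {"offset": [[0.08,0,0],[0.16,0,0],[0.24,0,0],[0.32,0,0],[0.39,0,0],[0.39,0,0]], "delta_rot": [[0,0,0],[0,0,0],[0,0,0],[0,0,0],[0,0,0],[0,0,0]]}}

```text
time: 13.45
tool_pos: [490.5, 9.4, 90.6]
tcp_rot: [3.136, 0.002, 1.581]
contact_force: [2.9, -6.7, -0.4]
grip_width: 0.6
finger_force: 3.0
```

{"name": "send_rows", "arguments": {"offset": [[0.02,0,0],[0.04,0,0],[0.04,0,0]], "delta_rot": [[0,0,0],[0,0,0],[0,0,0]]}}

```text
time: 13.82
tool_pos: [491.1, 13.4, 90.7]
tcp_rot: [3.134, 0.003, 1.581]
contact_force: [4.9, -8.6, -1.7]
grip_width: 0.6
finger_force: 4.3
```

{"name": "send_rows", "arguments": {"offset": [[0.02,0,0],[0.04,0,0],[0.04,0,0]], "delta_rot": [[0,0,0],[0,0,0],[0,0,0]]}}

```text
time: 14.2
tool_pos: [492.9, 17.2, 90.9]
tcp_rot: [3.131, 0.004, 1.58]
contact_force: [9.9, -12.2, -5.5]
grip_width: 0.6
finger_force: 7.2
```

{"name": "send_rows", "arguments": {"offset": [[0.015,0,0],[0.03,0,0],[0.03,0,0]], "delta_rot": [[0,0,0],[0,0,0],[0,0,0]]}}

```text
time: 14.58
tool_pos: [493.3, 18.1, 91.0]
tcp_rot: [3.13, 0.009, 1.581]
contact_force: [10.6, -26.3, -7.7]
grip_width: 0.3
finger_force: 14.0
```

The force jump and y match the predicted stop. Now I'll let the lever back slowly.

{"name": "send_rows", "arguments": {"offset": [[-0.06,0,0],[-0.14,0,0],[-0.24,0,0],[-0.34,0,0],[-0.44,0,0],[-0.54,0,0],[-0.64,0,0],[-0.72,0,0]], "delta_rot": [[0,0,0],[0,0,0],[0,0,0],[0,0,0],[0,0,0],[0,0,0],[0,0,0],[0,0,0]]}}

```text
time: 15.58
tool_pos: [489.1, -63.9, 89.6]
tcp_rot: [3.141, 0.0, 1.58]
contact_force: [-0.1, -0.7, -0.5]
grip_width: 0.5
finger_force: 0.4
```

{"name": "send_rows", "arguments": {"offset": [[-0.06,0,0],[-0.12,0,0],[-0.18,0,0],[-0.26,0,0],[-0.36,0,0],[-0.42,0,0],[-0.42,0,0]], "delta_rot": [[0,0,0],[0,0,0],[0,0,0],[0,0,0],[0,0,0],[0,0,0],[0,0,0]]}}

```text
time: 16.45
tool_pos: [489.2, -114.1, 89.5]
tcp_rot: [-3.141, -0.0, 1.58]
contact_force: [0.0, 0.3, 0.0]
grip_width: 0.1
finger_force: 0.0
```

{"name": "send_rows", "arguments": {"offset": [[0,0,-0.3],[0,0,-0.7],[0,0,-1],[0,0,-1]], "delta_rot": [[0,0,0],[0,0,0],[0,0,0],[0,0,0]]}}

```text
time: 16.95
tool_pos: [490.7, -113.7, 212.4]
tcp_rot: [3.136, 0.002, 1.581]
contact_force: [-0.8, 0.1, -1.3]
grip_width: 0.3
finger_force: 0.0
```

```bash
python3 - <<'E'
from fit import *
np.set_printoptions(precision=2,suppress=True)
o=get_obs();print(o['time'],o['tool_pos'],o['tcp_rot'],o['contact_force'])
snap('wrist');snap('top','t2.png');snap('scene','s2.png')
for n in ['lever_knob','lever_pivot']:
    g=finder.pinpoint(n,'wrist')[:1]
    if g:
        O,d=ray('wrist',g[0]['uv']);z=P[n][2];print(n,g[0]['uv'],g[0]['confidence'],O+d*(z-O[2])/d[2])
for n in ['carton_low','carton_mid','carton_top']:
  for c in ['top','scene']:
    print(n,c,[(g['uv'],round(g['confidence'],2)) for g in finder.pinpoint(n,c)[:3]])
a=cv2.resize(cv2.imread('pics/t2.png')[170:250,200:345],None,fx=4,fy=4,interpolation=cv2.INTER_CUBIC)
b=cv2.resize(cv2.imread('pics/s2.png')[125:210,170:315],None,fx=3,fy=3,interpolation=cv2.INTER_CUBIC)
m=np.zeros((320+255,580,3),np.uint8);m[:320,:580]=a;m[320:,:435]=b;cv2.imwrite('pics/m2.png',m)
E
```

```text
16.95 [ 490.71 -113.72  212.38] [3.14 0.   1.58] [-0.75  0.15 -1.29]
lever_knob [257.5, 144.8] 0.94 [489.66 -71.99 108.  ]
lever_pivot [343.8, 77.2] 0.93 [567.88 -14.23  60.  ]
carton_low top [([241.7, 215.9], 0.76)]
carton_low scene [([253.0, 175.4], 0.46)]
carton_mid top []
carton_mid scene [([164.3, 176.9], 0.66)]
carton_top top [([271.2, 212.5], 0.8), ([258.2, 218.1], 0.74)]
carton_top scene [([232.0, 186.4], 0.73), ([205.6, 202.0], 0.46)]
```

View pics/m2.png

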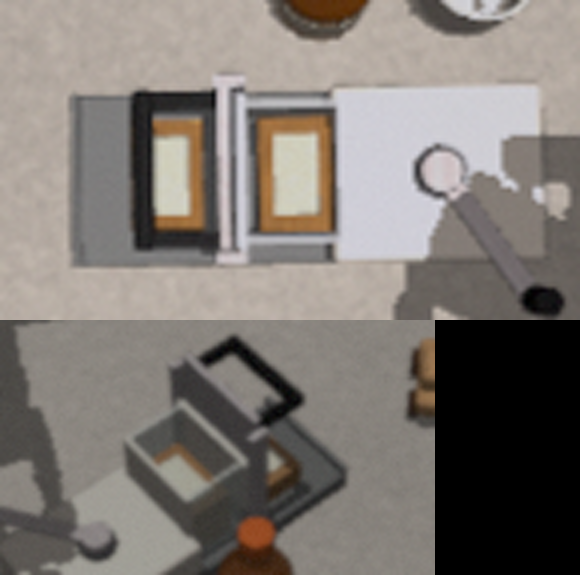

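The carton lies on the ledge with a clear gap to the shutter, the stack has dropped, and the lever is back at rest. Back to the handle now.

{"name": "send_rows", "arguments": {"offset": [[0.3,0,-0.1],[0.6,0,-0.15],[0.9,0,-0.15],[1,0,-0.15],[1,0,-0.15]], "delta_rot": [[0,0,0.025],[0,0,0.05],[0,0,0.08],[0,0,0.105],[0,0,0.125]], "grip": 0.31}}

```text
time: 18.12
tool_pos: [488.0, 7.6, 227.5]
tcp_rot: [-3.142, -0.0, 0.793]
contact_force: [-0.5, -0.4, 0.3]
grip_width: 28.8
finger_force: 0.0
```

```bash
cat > go.py <<'E'
import sys
from h import *
np.set_printoptions(precision=4,suppress=True)
o=get_obs();print(o['time'],o['tool_pos'],o['tcp_rot'],o['grip_width'])
t=[float(a) for a in sys.argv[1:4]];Rt=R.from_euler('xyz',o['tcp_rot'])
print(Rt.inv().apply(np.array(t)-o['tool_pos'])/120,(Rt.inv()*R.from_euler('xyz',[np.pi,0,.010])).as_rotvec()/2/np.pi)
E
python3 go.py 571.3 160.4 230
```

```text
18.125 [488.0442   7.6167 227.5291] [-3.1416 -0.0001  0.7925] 28.819463157848496
[ 1.3938 -0.3997 -0.0205] [-0.     -0.      0.1245]
```

{"name": "send_rows", "arguments": {"offset": [[0.3,-0.1,-0.02],[0.6,-0.2,-0.02],[0.9,-0.3,-0.02],[1,-0.4,-0.02],[1,-0.4,-0.02]], "delta_rot": [[0,0,0.025],[0,0,0.05],[0,0,0.08],[0,0,0.105],[0,0,0.1245]]}}

```text
time: 18.75
tool_pos: [537.8, 127.2, 229.5]
tcp_rot: [-3.141, 0.001, 0.011]
contact_force: [-0.3, -0.6, 0.1]
grip_width: 28.2
finger_force: 0.0
```

```bash
python3 go.py 571.3 160.4 230
```

```text
18.75 [537.7653 127.193  229.4988] [-3.1415  0.0007  0.0106] 28.15553488795931
[ 0.2824 -0.2738 -0.0043] [-0.      0.0001  0.0001]
```

{"name": "send_rows", "arguments": {"offset": [[0.15,-0.15,0],[0.28,-0.275,0],[0.282,-0.275,0],[0.282,-0.275,0]], "delta_rot": [[0,0,0],[0,0,0],[0,0,0],[0,0,0]]}}

```text
time: 19.25
tool_pos: [570.8, 158.8, 229.6]
tcp_rot: [3.141, 0.001, 0.013]
contact_force: [-0.2, -0.6, 0.8]
grip_width: 28.5
finger_force: 0.0
```

{"name": "send_rows", "arguments": {"offset": [[0,0,0.25],[0,0,0.5],[0,0,0.7],[0,0,0.8],[0,0,0.8]], "delta_rot": [[0,0,0],[0,0,0],[0,0,0],[0,0,0],[0,0,0]]}}

```text
time: 19.88
tool_pos: [570.9, 158.8, 133.7]
tcp_rot: [3.141, 0.001, 0.013]
contact_force: [-0.1, -0.1, -0.1]
grip_width: 28.7
finger_force: 0.0
```

{"name": "send_rows", "arguments": {"offset": [[0,0,0],[0,0,0],[0,0,0],[0,0,0],[0,0,0]], "delta_rot": [[0,0,0],[0,0,0],[0,0,0],[0,0,0],[0,0,0]], "grip": 0.0}}

```text
time: 20.5
tool_pos: [571.8, 160.3, 134.9]
tcp_rot: [-3.14, -0.002, 0.013]
contact_force: [0.1, 5.0, 2.5]
grip_width: 11.9
finger_force: 30.0
```

Lower to 45 mm first, then in small steps until contact.

{"name": "send_rows", "arguments": {"offset": [[0,-0.013,0.05],[0,-0.013,0.12],[0,-0.013,0.2],[0,-0.013,0.28],[0,-0.013,0.35],[0,-0.013,0.39],[0,-0.013,0.39]], "delta_rot": [[0,0,0],[0,0,0],[0,0,0],[0,0,0],[0,0,0],[0,0,0],[0,0,0]]}}

```text
time: 21.38
tool_pos: [571.7, 160.4, 86.1]
tcp_rot: [3.141, -0.0, 0.013]
contact_force: [6.7, -2.7, -3.7]
grip_width: 11.8
finger_force: 30.0
```

{"name": "send_rows", "arguments": {"offset": [[0,0,0.015],[0,0,0.03],[0,0,0.03]], "delta_rot": [[0,0,0],[0,0,0],[0,0,0]]}}

```text
time: 21.75
tool_pos: [571.8, 160.4, 84.9]
tcp_rot: [3.141, -0.002, 0.013]
contact_force: [0.8, -3.6, 11.2]
grip_width: 11.7
finger_force: 30.0
```

{"name": "send_rows", "arguments": {"offset": [[0,0,0.01],[0,0,0.02],[0,0,0.02]], "delta_rot": [[0,0,0],[0,0,0],[0,0,0]]}}

```text
time: 22.12
tool_pos: [571.9, 160.5, 84.7]
tcp_rot: [3.141, -0.003, 0.013]
contact_force: [-5.1, -5.2, 25.8]
grip_width: 11.5
finger_force: 30.0
```

Fully shut: 50.2 mm of travel and firm contact. Relax the push, release and retreat.

{"name": "send_rows", "arguments": {"offset": [[0,0,-0.02],[0,0,-0.03],[0,0,-0.03]], "delta_rot": [[0,0,0],[0,0,0],[0,0,0]]}}

```text
time: 22.5
tool_pos: [571.8, 160.4, 85.0]
tcp_rot: [3.141, -0.001, 0.013]
contact_force: [3.1, -3.5, 5.1]
grip_width: 12.0
finger_force: 30.0
```

{"name": "send_rows", "arguments": {"offset": [[0,0,0],[0,0,0],[0,0,0],[0,0,0]], "delta_rot": [[0,0,0],[0,0,0],[0,0,0],[0,0,0]], "grip": 0.31}}

```text
time: 23.0
tool_pos: [570.9, 160.9, 84.4]
tcp_rot: [3.142, 0.001, 0.013]
contact_force: [-0.1, -0.2, 0.2]
grip_width: 28.4
finger_force: 0.0
```

{"name": "send_rows", "arguments": {"offset": [[0,0,-0.15],[0,0,-0.4],[0,0,-0.8],[0,0,-1],[0,0,-1]], "delta_rot": [[0,0,0],[0,0,0],[0,0,0],[0,0,0],[0,0,0]]}}

```text
time: 23.62
tool_pos: [572.2, 161.0, 206.7]
tcp_rot: [-3.141, -0.004, 0.013]
contact_force: [0.2, -0.1, -0.3]
grip_width: 28.3
finger_force: 0.0
```

{"name": "send_rows", "arguments": {"offset": [[-0.4,0,-0.3],[-0.8,0,-0.4],[-1,0,-0.4],[-1,0,-0.4],[-1,0,-0.4]], "delta_rot": [[0,0,0],[0,0,0],[0,0,0],[0,0,0],[0,0,0]]}}

```text
time: 24.25
tool_pos: [451.8, 159.2, 251.9]
tcp_rot: [3.141, 0.001, 0.013]
contact_force: [-0.5, -0.8, -0.3]
grip_width: 28.9
finger_force: 0.0
```

```bash
python3 - <<'E'
from h import *
snap('wrist','w9.png');snap('scene','s9.png')
for n in ['shutter_grip','carton_low','lever_knob']:
  print(n,[(g['uv'],round(g['confidence'],2)) for g in finder.pinpoint(n,'scene')[:2]])
a=cv2.imread('pics/w9.png')[:240];b=cv2.resize(cv2.imread('pics/s9.png')[125:240,150:330],None,fx=2.84,fy=2.84,interpolation=cv2.INTER_CUBIC)
m=np.zeros((240+b.shape[0],512,3),np.uint8);m[:240]=a;m[240:,:b.shape[1]]=b[:,:512];cv2.imwrite('pics/m9.png',m)
E
```

```text
shutter_grip [([257.4, 154.3], 0.68)]
carton_low [([258.2, 173.1], 0.63)]
lever_knob [([162.4, 177.7], 0.54)]
```

View pics/m9.png

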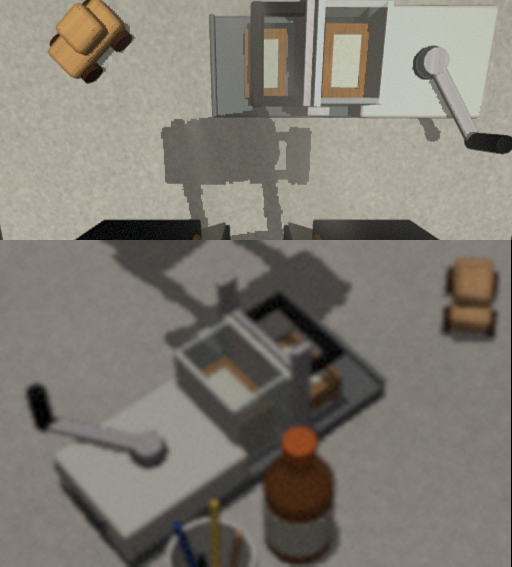

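The shutter is down, the carton lies on the ledge, two cartons are in the magazine, and the lever is at rest. The car, bottle and cup look unmoved.

```bash
python3 -c "
from plant import ticket
print(ticket.close_job())"
```

```text
the job is handed in; nothing more can be done
None
```

Job handed in at about 24 s of the 72 s limit: one carton is on the ledge, the shutter is fully shut, the lever is back at rest after a single full swing, and the other cartons and bystanders look undisturbed in the last pictures; no verdict came back.

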